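# Set the rack stop to a rail offcut and zero its dial ring

### The job

On the stop-setting fixture, turn the small upper knob until the sliding jaw has pushed the maple offcut against the end stop and nips it lightly, with about 7 N and at no time more than about 15 N, without moving the wide dial ring under the knob. Then turn the dial ring so that its raised rib is in line with the fixed index, leaving the knob and the nip as set. Work only through the knob and the ring (do not push the jaw or the offcut), leave everything else on the bench where it is, and let go at the end.

Things in the scene. Friction and masses are not known exactly. Their poses are not given: they have to be found in the camera images.
- fixture: Fixed fixture: plywood plate 140 (x) x 330 (y) x 12 mm (its middle is 5 mm to +y of the origin) with a grey gear housing, 70 x 70 mm, top 42 mm above the bench, centred at x 0, y -90 mm. Origin at the plate's underside, z up. The jaw travels along the fixture's +y, from the housing towards the end stop. Knob and ring turn about the vertical line through x 0, y -90 mm, on a post 32 mm across that stands on the housing.
- knob_top (a point): Centre of the flat top of the small knob, on the common axis, 100 mm above the bench. The knob is a plain round black cylinder 26 mm across and 26 mm tall (74 to 100 mm above the bench) standing directly on the dial ring. Axes as the fixture's; does not turn.
- small_knob (a joint): Angle of the small knob, rad, 0 at the start, growing clockwise seen from above, which drives the jaw 12 mm per rad to the end stop. The nip comes at 0.65 to 1.3 rad. Drag 0.15 N m while moving; it stays where it is left. Held still, less is felt, depending on the step just made; with equal small steps (0.02 rad) it rises over its free level by 0.012 N m per newton of nip.
- dial_ring (a joint): Angle of the dial ring, rad, from the fixed index to the ring's raised rib, growing anticlockwise seen from above; 0 means in line with the index. It starts between 0.5 and 1.2. The ring is an aluminium disc with a ribbed rim, 56 mm across, 16 mm thick (58 to 74 mm above the bench), below and around the knob; it turns very easily (0.03 N m) and independently of the knob, and stays where it is left. Range -1.6 to 1.6.
- ring_rib (a point): Outer end of the raised rib on top of the dial ring (rib 12 x 4 mm and 1.5 mm high, radial), 27 mm from the common axis, 75.5 mm above the bench. Turns with the ring; its x axis points outward.
- index_tip (a point): Outer end of the fixed index: a dark radial bar 5 mm wide on the housing's top pointing to the fixture's +x, 48 mm from the common axis, its top 46 mm above the bench.
- rack_slide: Rack bar with the aluminium jaw (50 mm wide, 45 mm tall above the bench), moving along the fixture's y; its origin coincides with the fixture's when the knob reads 0. It carries the nose.
- nose_face (a point): Centre of the jaw's round rubber nose face (22 mm across), 30 mm above the bench, which meets the offcut. The nose is sprung: 8 N per mm of squeeze.
- offcut: Loose sawn maple offcut lying on the plate between nose and end stop, along the fixture's x, 110 mm long, 35 mm tall and roughly 40 mm wide (sawn by hand: may be up to 1.5 mm out), 120 g. Origin at the middle of its underside.
- end_stop: Steel end stop fixed to the plate, 70 x 26 x 40 mm with a small black knob on top; origin at the foot of the face that looks at the offcut (its -y face). Its place along the plate differs from job to job.
- gauge_pin: bystander: upright steel pin 22 mm across, 26 mm tall, on the fixture's plywood plate; leave it
- glue: bystander: white glue bottle, 60 mm across, 170 mm tall
- plug_jar: bystander: clear jar, 68 mm across, 90 mm tall
- tape: bystander: tape measure, 66 x 36 x 62 mm
- hammer: bystander: hammer lying flat
- driver: bystander: screwdriver lying flat
- scrap: bystander: scrap of wood 90 x 45 x 19 mm
Not all that is in view belongs to the job. Of the things shaped like the offcut, the wooden one is meant.

How it is judged:
By the outcome, as a careful person would: the job done as asked, in the order asked, and still so for the second after the job is handed in, with the robot touching nothing.
It also fails if it takes over 72 s, if anything falls off the work surface, if the arm or the gripper's body presses on something with over 40 N, if the wrist force passes 120 N, or if a joint passes its speed limit or range.

### The arm

A 6-joint arm with a two-finger parallel gripper is mounted at the origin on the work surface. World frame = base frame: x ahead of the robot, y to its left, z up, the work surface at z = 0. Lengths are in mm, angles in rad, forces in N, time in s.
With the tool pointing down it reaches from about 375 to 925 mm from the base axis. Payload 5.7 kg.
Tool frame: the origin (TCP) lies on the centre line of the jaws, within the pads' length; the fingertips stand 19 mm ahead of it and the grasp point (between the pads) is the TCP; z points along the fingers, y is the line along which they close (so a half turn about z gives the same grasp; the last joint's range is limited). The gripper opens to 88 mm and grips with 3 to 60 N. Pads are 20 mm wide; open, the fingers measure 115 mm over their backs; the gripper's body (75 mm by 178 mm) begins 61 mm behind the grasp point.
Start: joints at [-1.335, 0.359, 1.51, -0, 1.272, -0.115], TCP at [206.172, -563.429, 203.423] pointing down, gripper open.
Joint ranges: [-2.97, 2.97], [-1.01, 2.36], [0.21, 2.38], [-0.96, 4.11], [0.2, 2.71], [-2.98, 2.98]. Speed limits (rad/s): [2.39, 2.39, 3.14, 3.14, 3.14, 3.14].

### API

Orientations are given as a 3x3 rotation matrix whose columns are the frame's x, y, z axes.
In Python, from plant import bot, imaging, job gives the robot as it stands.
- The arm moves only by the tool servo_tool, never from a script. Its argument "increments" is a list of rows, each a list of 7 numbers: the turn, a rotation vector about the tool's x, y, z in degrees, then the shift along the tool's x, y, z in m, then the opening, from 0 (shut) to 1 (fully open). A call has 1 to 5 rows; each row shifts and turns the commanded pose from where the row before left it, along the tool's axes as they then stand; what a row does not reach is not made up. A row lasts 1/8 s, in which the tool goes at most 62.5 mm and 10.7 degrees, less where a joint would pass 70% of its speed; a pose out of reach is approached as far as the arm can. A call with a gripper value outside its range is refused whole. The fingers move at their own pace and stop on an object; "force" is the grip in N (left out, the last holds). Time passes only in rows, so rows that do not move let the fingers close. It gives the time, the measured TCP pose, the force, the opening and the grip force at its end, in the units of the state.
- bot.get_state(): the state, without advancing time (a new reading comes with each control period).
- imaging.grab_frame(name): name is "side" or "top" or "wrist"; returns a dict with "color" (420x560x3 uint8, blue, green, red), "depth" (420x560 float32, mm along the optical axis (not along the pixel's ray), 0 where there is no reading), "camera_matrix" (3x3 intrinsics, pixels), "distortion" ([k1, k2, p1, p2, k3] as OpenCV has them; the pictures are not rectified), "camera_from_world" (4x4, takes a point from world to camera coordinates); the wrist camera has in their place "T_tool_cam" (4x4, takes a point from camera to tool coordinates, whose origin is the TCP and whose axes are the flange's). Camera axes: x right, y down, z forward; pixel columns grow to the right and rows downward; lengths in mm; the calibration is good to about 2 mm. A picture is of the moment at which its call begins: read the wrist's pose just before it.
- job.close_job(): hands the job in; it is judged then, once.
The state is a dict: "t": time; "joints": joint angles; "dq": joint speeds; "tau": joint torques, N m; "position": TCP position; "eef_rot": TCP orientation; "contact_force": force on the tool from outside, world axes, zero at the start; "moment": the same for the moment, N m; "width": finger opening in mm; "grasp_force": force on a finger pad.
Only numpy, scipy, OpenCV 4.12 (cv2) and the standard library are available. Lean on these libraries where they do the work, as an engineer would, in place of code of your own. Each camera call takes 0.05 s, during which the arm holds its last target. There are 200 camera calls.

## Working session

There is one attempt and no reset: what is moved stays moved. The work goes in short steps, Python scripts to look and compute and a tool call to move; the robot and the scene stay as the last step left them, time stands still between calls to the robot, and variables do not carry over. Pictures are saved under pics/ and viewed, at most 10 in all, crops included, and the job is handed in when it is done.

Besides the shell and the picture viewer there is one more tool, called after "Call:" as name(argument=value, ...), one argument or row to a line, values as JSON. servo_tool: Moves the arm, as the interface text tells. Its arguments: {"type":"object","properties":{"increments":{"type":"array","items":{"type":"array","items":{"type":"number"}}},"force":{"type":"number"}},"required":["increments"]}

```bash
ls; mkdir -p pics; python3 - <<'E'
from plant import bot, imaging, job
import cv2, pickle
s=bot.get_state(); print({k:s[k] for k in ('t','position','eef_rot','contact_force','moment','width')})
for n in ('side','top'):
    f=imaging.grab_frame(n); pickle.dump(f,open(f'{n}.pkl','wb'))
    cv2.imwrite(f'pics/{n}0.png',f['color'])
E
```

```text
pics
{'t': 0.0, 'position': array([ 206.02505928, -562.73752107,  202.6153706 ]), 'eef_rot': array([[ 9.39081810e-01,  3.43693428e-01, -4.25906023e-04],
       [ 3.43693624e-01, -9.39080116e-01,  1.79679117e-03],
       [ 2.17585442e-04, -1.83371509e-03, -9.99998295e-01]]), 'contact_force': array([ 1.04663413, -0.24790441,  0.12159867]), 'moment': array([-0.033207  ,  0.05520892, -0.00523024]), 'width': 87.79508344334067}
```

View pics/top0.png

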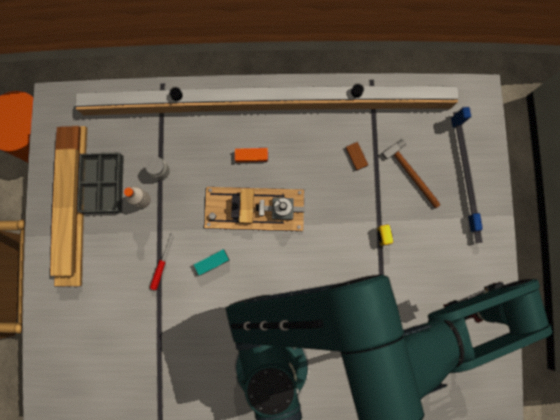

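View pics/side0.png

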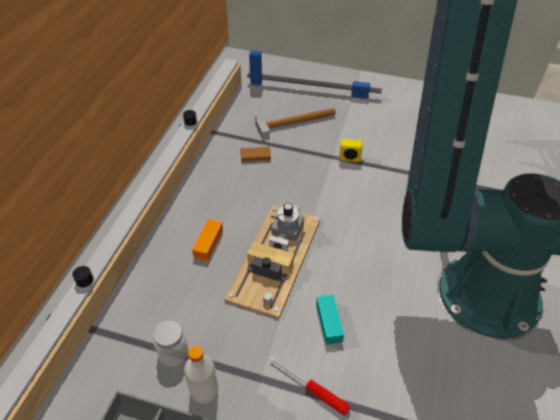

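Top view: the fixture is at (255,209), with knob and ring at (283,207), the maple offcut at (245,207) and the end stop at (236,207). Possible confusions: the orange block (251,155) and teal block (210,263) resemble the offcut, and the gauge pin (212,216) and end-stop knob (236,207) resemble the small knob. I choose the knob on the grey housing at (283,207) and check it in a close crop.

```bash
cat > h.py <<'E'
import numpy as np, cv2, pickle
def ray(f,u,v,Twc=None):
    K,d=f['camera_matrix'],np.array(f['distortion'],float)
    p=cv2.undistortPoints(np.array([[[u,v]]],float),np.array(K,float),d)[0,0]
    T=np.linalg.inv(f['camera_from_world']) if Twc is None else Twc
    return T[:3,3],T[:3,:3]@np.array([p[0],p[1],1.])
def at_z(f,u,v,z,Twc=None):
    o,r=ray(f,u,v,Twc); return o+r*(z-o[2])/r[2]
def wrist_T(s,f):
    W=np.eye(4);W[:3,:3]=s['eef_rot'];W[:3,3]=s['position']; return W@np.array(f['T_tool_cam'])
E
python3 - <<'E'
from h import *
f=pickle.load(open('top.pkl','rb')); g=pickle.load(open('side.pkl','rb'))
print('knob',at_z(f,283,206,100),'plate corners',[at_z(f,u,v,12).round() for u,v in((206,187),(304,190),(303,231),(205,230))])
print('side knob',at_z(g,288,209,100)); print(np.linalg.inv(f['camera_from_world'])[:3,3])
a=cv2.resize(f['color'][180:240,195:315],None,fx=6,fy=6,interpolation=cv2.INTER_CUBIC)
b=cv2.resize(g['color'][190:320,215:335],None,fx=1.8,fy=1.8,interpolation=cv2.INTER_CUBIC)
c=np.zeros((600,720,3),np.uint8);c[:360,:720]=a;c[360:594,:216]=b
cv2.imwrite('pics/c1.png',c)
E
```

```text
knob [519.65141819 -48.59848771 100.        ] plate corners [array([602., 208.,  12.]), array([ 585., -122.,   12.]), array([ 447., -115.,   12.]), array([456., 211.,  12.])]
side knob [517.79276636 -36.05045501 100.        ]
[ 297.81246542  -23.56265895 1685.6531386 ]
```

View pics/c1.png

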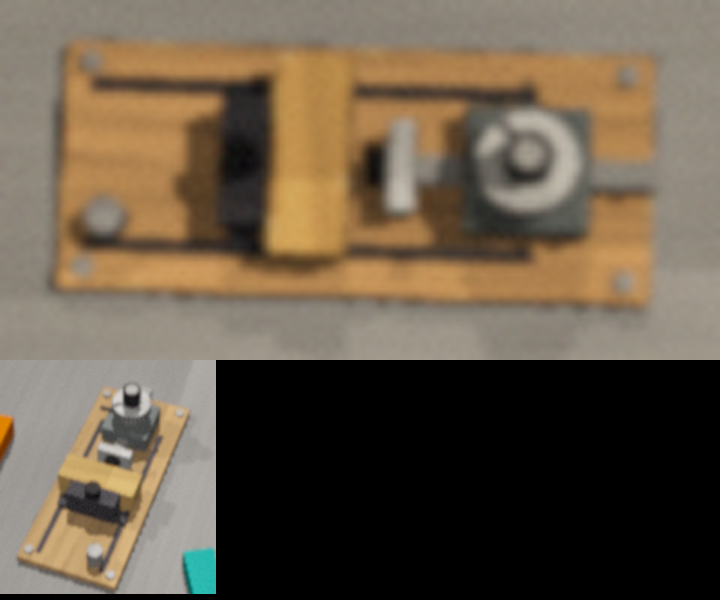

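The crop shows the knob (530,157) standing on the bright ring above the grey housing, the jaw at (400,165), the wooden offcut at (310,155) and the black stop at (243,155). So the real offcut and knob are identified. Next I check the wrist-camera offset, then go above.

```bash
python3 - <<'E'
from h import *
from plant import bot, imaging
s=bot.get_state(); w=imaging.grab_frame('wrist'); print(np.array(w['T_tool_cam']).round(2), np.array(w['camera_matrix']).round(0))
f=pickle.load(open('top.pkl','rb'))
print(at_z(f,283.3,206.2,100), s['eef_rot'].T@(np.array([519,-48,260])-s['position']))
E
```

```text
[[   0.     -0.96   -0.29   81.19]
 [   1.      0.      0.      1.24]
 [  -0.     -0.29    0.96 -181.55]
 [   0.      0.      0.      1.  ]] [[296.   0. 278.]
 [  0. 296. 208.]
 [  0.   0.   1.]]
[518.99364342 -49.53421659 100.        ] [ 470.8482988  -376.03200073  -56.60276538]
```

Call:
servo_tool(
  increments=[
    [0,0,0,0,0,-0.04,1],
    [0,0,0,0.04,-0.035,-0.01,1],
    [0,0,0,0.045,-0.035,0,1],
    [0,0,0,0.045,-0.035,0,1],
    [0,0,0,0.045,-0.035,0,1],
  ],
  force=30,
)

```text
t: 0.78
position: [323.0, -370.1, 253.3]
eef_rot: [[0.939, 0.343, 0.0], [0.343, -0.939, 0.0], [0.0, -0.0, -1.0]]
contact_force: [0.7, -0.6, -0.3]
width: 87.7
grasp_force: 0.0
```

Call:
servo_tool(
  increments=[
    [0,0,0,0.045,-0.036,0,1],
    [0,0,0,0.045,-0.036,0,1],
    [0,0,0,0.045,-0.036,0,1],
    [0,0,0,0.045,-0.036,0,1],
    [0,0,0,0.045,-0.036,0,1],
  ],
)

```text
t: 1.4
position: [472.5, -123.7, 253.5]
eef_rot: [[0.939, 0.344, 0.0], [0.344, -0.939, -0.0], [0.0, 0.0, -1.0]]
contact_force: [-0.1, -1.1, 0.4]
width: 87.4
grasp_force: 0.0
```

Call:
servo_tool(
  increments=[
    [0,0,0,0.04,-0.031,0,1],
    [0,0,0,0.03,-0.024,0,1],
    [0,0,0,0,0,0.04,1],
    [0,0,0,0,0,0.04,1],
    [0,0,0,0,0,0,1],
  ],
)

```text
t: 2.02
position: [515.8, -48.9, 170.8]
eef_rot: [[0.939, 0.344, -0.007], [0.344, -0.939, 0.002], [-0.006, -0.004, -1.0]]
contact_force: [-0.3, 0.0, 0.2]
width: 88.0
grasp_force: 0.0
```

```bash
python3 - <<'E'
from h import *
from plant import bot, imaging
s=bot.get_state(); w=imaging.grab_frame('wrist'); w['s']=s; pickle.dump(w,open('w1.pkl','wb'))
print(s['t'],s['position'],s['joints'],s['moment'],s['contact_force'])
cv2.imwrite('pics/w1.png',cv2.resize(w['color'],(800,600),interpolation=cv2.INTER_CUBIC))
E
```

```text
2.025 [515.7887725  -48.9156369  170.79348158] [-2.27985021e-01  2.79882143e-01  1.72020198e+00  7.16741244e-05
  1.14867349e+00  9.91684783e-01] [ 0.05090849  0.00837987 -0.01466151] [-0.28604622  0.01762934  0.22320167]
```

View pics/w1.png

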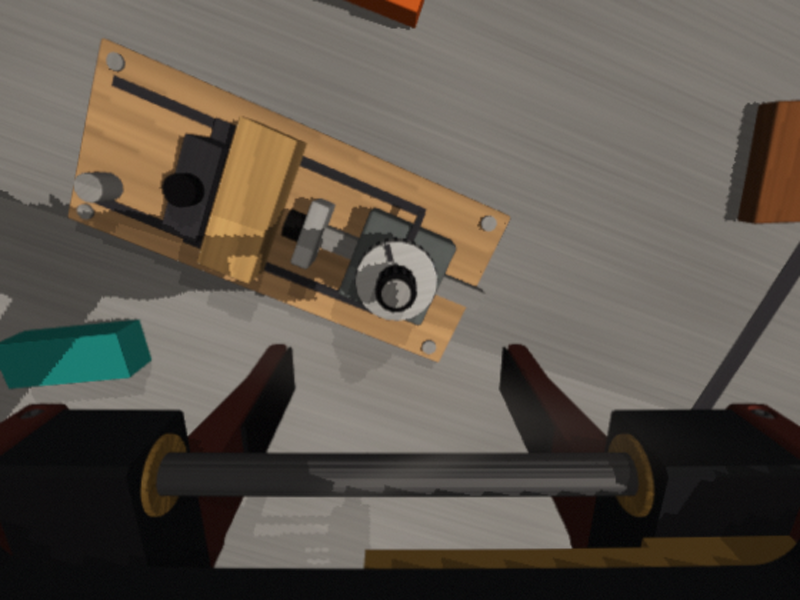

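The wrist view shows the knob top at (396,293), the ring around it, a dark rib mark near (390,253) and the index bar near (418,222). The offcut is at (253,200), the black stop at (190,185), the nose at (293,222) and the jaw at (312,232). I enlarge that part.

```bash
python3 - <<'E'
from h import *
w=pickle.load(open('w1.pkl','rb'))
# crop original px: x 110..340, y 70..242
c=w['color'][75:245,110:336]; cv2.imwrite('pics/c2.png',cv2.resize(c,None,fx=3.5,fy=3.5,interpolation=cv2.INTER_CUBIC))
E
```

```text
(no output)
```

View pics/c2.png

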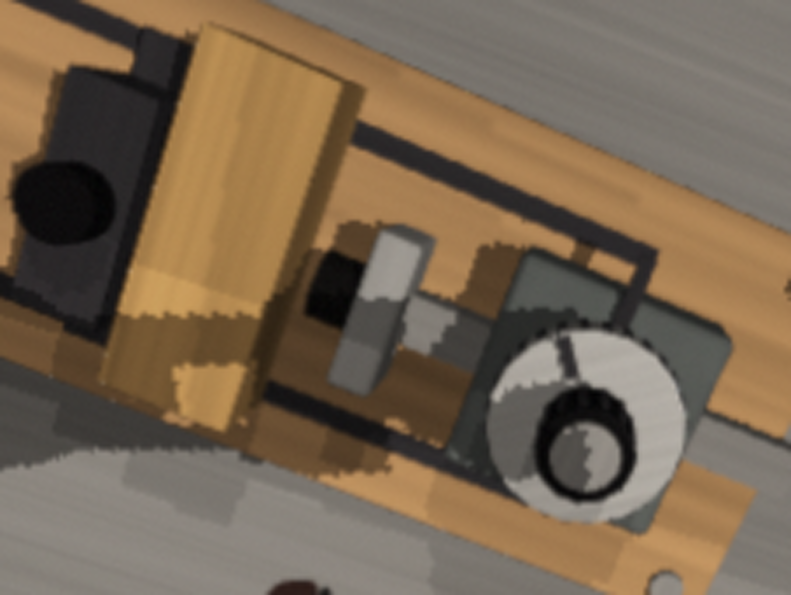

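```bash
python3 - <<'E'
from h import *
w=pickle.load(open('w1.pkl','rb')); T=wrist_T(w['s'],w)
P=lambda u,v,z: at_z(w,110+(u+.5)/3.5-.5,75+(v+.5)/3.5-.5,z,T)
k=P(586,454,100); r=P(566,337,75.5); i=P(649,256,46); i0=P(625,318,46); rc=P(587,424,74)
print('knob',k,'ringc',rc)
print('rib',r,'idx',i,i0, np.linalg.norm((r-k)[:2]),np.linalg.norm((i-k)[:2]))
a=lambda p:np.degrees(np.arctan2(*(p-k)[1::-1]))
a=lambda p,c=k:np.degrees(np.arctan2(p[1]-c[1],p[0]-c[0]))
print('ang rib',a(r),a(r,rc),'idx',a(i),a(i,rc),a(i,i0))
L=[(205,30),(105,385),(363,88),(240,432)]
q=[P(u,v,47) for u,v in L]; print('offcut',[x.round(1) for x in q])
ang=np.arctan2(*(q[0]-q[1])[1::-1]);
for yaw in (a(i),):
    e=np.radians(yaw+90); ey=np.array([np.cos(e),np.sin(e)])
    fy=lambda p:(p-k)[:2]@ey
    print('offcut y',[round(fy(x),1) for x in q],'nose',fy(P(308,292,30)),'jaw top edges',fy(P(385,228,45)),fy(P(330,385,45)),'stop face',fy(P(163,100,52)),fy(P(95,340,12)))
print('plate angle',a(P(791,228,12),P(270,0,12)))
g=w['s']['eef_rot'].T@(k-w['s']['position']); print('tool delta',g)
E
```

```text
knob [522.18841499 -47.19798466 100.        ] ringc [523.0670603  -47.02449578  74.        ]
rib [544.2551168  -33.25200328  75.5       ] idx [569.70003036 -49.03605908  46.        ] [550.34752506 -48.89153759  46.        ] 26.104208957967394 47.54715672389091
ang rib 32.29256335508967 33.024353772082634 idx -2.215488005516391 -2.469983828961716 -0.42786797651128267
offcut [array([585.1,  87.3,  47. ]), array([477.4,  91.8,  47. ]), array([585.4,  42.2,  47. ]), array([477.2,  49.5,  47. ])]
offcut y [np.float64(136.8), np.float64(137.1), np.float64(91.8), np.float64(94.9)] nose 91.99632157907087 jaw top edges 73.92760591307278 74.17839462236066 stop face 140.7666996763441 156.6944323859494
plate angle -92.61704911899906
tool delta [ 7.02186253  0.8695224  70.7499835 ]
```

Knob axis is at about (522.5, -47). The fixture yaw is about -2.5° and the ring about 0.61 rad. The jaw nose and offcut are nearly touching, with a few mm between offcut and stop. I descend to the knob.

Call:
servo_tool(
  increments=[
    [0,0,0,0.007,0.001,0,1],
    [0,0,0,0,0,0.03,1],
    [0,0,0,0,0,0.03,1],
    [0,0,0,0,0,0.009,1],
    [0,0,0,0,0,0,1],
  ],
  force=15,
)

```text
t: 2.7
position: [526.5, -48.5, 105.3]
eef_rot: [[0.939, 0.343, 0.001], [0.343, -0.939, -0.0], [0.001, 0.0, -1.0]]
contact_force: [-0.1, -1.1, 0.8]
width: 87.4
grasp_force: 0.0
```

```bash
python3 - <<'E'
from h import *
from plant import bot, imaging
s=bot.get_state(); w=imaging.grab_frame('wrist'); w['s']=s; pickle.dump(w,open('w2.pkl','wb'))
print(s['t'],s['position'],s['joints'],s['moment'],s['contact_force'])
cv2.imwrite('pics/w2.png',cv2.resize(w['color'][130:330,150:400],(750,600),interpolation=cv2.INTER_CUBIC))
E
```

```text
2.7 [526.45157528 -48.5067814  105.25024996] [-2.22652843e-01  3.70582082e-01  1.77639812e+00  1.20535269e-04
  9.93644116e-01  9.97451668e-01] [ 0.03129845 -0.00997537  0.02089611] [-0.1133392  -1.06672095  0.75474742]
```

View pics/w2.png

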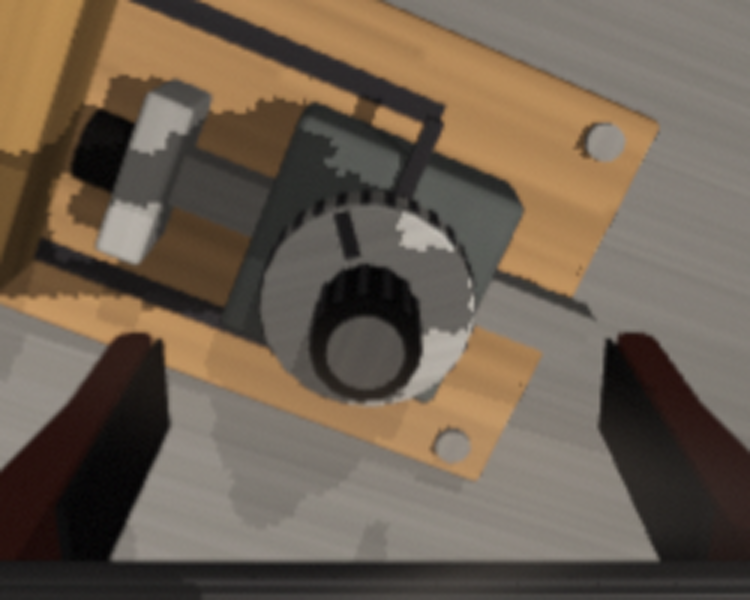

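The close view shows the knob top at (365,352) in the crop, the rib at (347,235), the index at (418,150) and the finger pads at x≈165 and 605, well clear of the knob. I measure the offset.

```bash
python3 - <<'E'
from h import *
from plant import bot
w=pickle.load(open('w2.pkl','rb')); T=wrist_T(w['s'],w)
P=lambda u,v,z: at_z(w,150+(u+.5)/3-.5,130+(v+.5)/3-.5,z,T)
k=P(365,352,100); r=P(343,214,75.5); i=P(433,121,46); rc=P(367,300,74)
a=lambda p,c:np.degrees(np.arctan2(p[1]-c[1],p[0]-c[0]))
print(k,rc,P(78,150,30),a(r,k),a(i,k),np.linalg.norm((r-k)[:2]),np.linalg.norm((i-k)[:2]))
s=bot.get_state(); print(s['position'], s['eef_rot'].T@(k-s['position']))
E
```

```text
[521.36729271 -47.17883434 100.        ] [523.88954099 -46.28219346  74.        ] [522.75879343  44.60024375  30.        ] 32.57197238405072 -1.8734445563087352 26.642776465386625 47.562736489669305
[526.79993459 -48.57431917 105.66157792] [-4.63206525 -3.1820693   5.65091558]
```

Call:
servo_tool(
  increments=[
    [0,0,0,-0.004,-0.003,0,1],
    [0,0,0,0,0,0.006,1],
    [0,0,0,0,0,0,0.6],
    [0,0,0,0,0,0,0.4],
    [0,0,0,0,0,0,0.35],
  ],
  force=10,
)

```text
t: 3.38
position: [520.9, -46.9, 98.5]
eef_rot: [[0.939, 0.344, 0.0], [0.344, -0.939, 0.0], [0.0, -0.0, -1.0]]
contact_force: [-0.1, 0.8, 0.3]
width: 61.5
grasp_force: 0.0
```

Call:
servo_tool(
  increments=[
    [0,0,0,0,0,0,0.25],
    [0,0,0,0,0,0,0.2],
    [0,0,0,0,0,0,0.2],
    [0,0,0,0,0,0,0.2],
  ],
)

```text
t: 3.88
position: [520.8, -46.8, 98.5]
eef_rot: [[0.939, 0.344, 0.0], [0.344, -0.939, 0.0], [0.0, -0.0, -1.0]]
contact_force: [0.0, 0.3, -0.6]
width: 21.4
grasp_force: 0.0
```

```bash
cat > st.py <<'E'
from h import *
from plant import bot
s=bot.get_state(); R=s['eef_rot']
print('t',round(s['t'],2),'p',s['position'].round(1),'yaw',round(np.degrees(np.arctan2(R[1,0],R[0,0])),2),'Ft',(R.T@s['contact_force']).round(2),'M',np.round(s['moment'],3),'w',round(s['width'],1),round(s['grasp_force'],1),'j6',round(s['joints'][5],2))
E
python3 st.py
```

```text
t 3.88 p [520.8 -46.8  98.5] yaw 20.1 Ft [ 0.11 -0.27  0.56] M [-0.021  0.027  0.021] w 21.4 0.0 j6 1.0
```

```bash
python3 - <<'E'
from h import *
from plant import bot, imaging
s=bot.get_state(); w=imaging.grab_frame('wrist'); w['s']=s; pickle.dump(w,open('w3.pkl','wb'))
print(s['t'],s['position'],s['width'],s['grasp_force'])
cv2.imwrite('pics/w3.png',cv2.resize(w['color'][130:330,150:400],(750,600),interpolation=cv2.INTER_CUBIC))
E
```

```text
3.875 [520.83330799 -46.84684806  98.47737924] 21.39685927182821 0.0
```

View pics/w3.png

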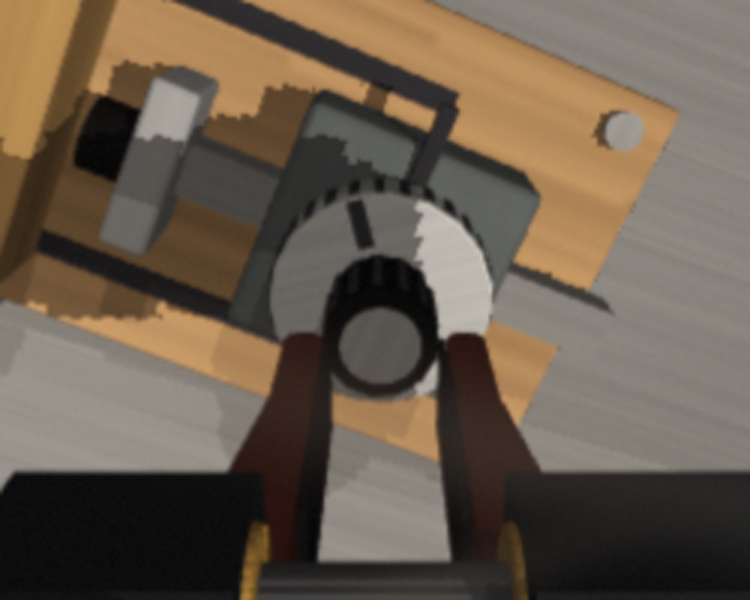

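```bash
python3 - <<'E'
from h import *
w=pickle.load(open('w3.pkl','rb')); C=np.linalg.inv(np.array(w['T_tool_cam'],float))
def pr(p):
    q,_=cv2.projectPoints(np.array([p],float),cv2.Rodrigues(C[:3,:3])[0],C[:3,3],np.array(w['camera_matrix'],float),np.array(w['distortion'],float)); q=q[0,0]; return ((q-[150,130])*3).round()
for x in (-10,0,10): print(x,pr([x,-13,19]),pr([x,13,19]),pr([x,-13,0]),pr([x,13,0]))
T=wrist_T(w['s'],w); P=lambda u,v,z: at_z(w,150+(u+.5)/3-.5,130+(v+.5)/3-.5,z,T)
R=w['s']['eef_rot'];t=lambda p:(R.T@(p-w['s']['position'])).round(1)
print(t(P(380,345,100)),t(P(381,290,74)))
d=w['depth'];K=w['camera_matrix']
for u,v in((305,345),(465,345),(300,400),(380,345),(250,560),(160,500)):
    a,b=int(150+u/3),int(130+v/3); print((u,v),d[b-1:b+2,a-1:a+2].mean(), t(ray(w,a,b,T)[0]+ray(w,a,b,T)[1]*d[b,a]))
E
python3 st.py
```

```text
-10 [325. 349.] [430. 349.] [319. 384.] [435. 384.]
0 [324. 311.] [431. 311.] [318. 343.] [435. 343.]
10 [323. 272.] [432. 272.] [317. 301.] [436. 301.]
[ 0.5  0.5 -1.5] [ 3.6  0.6 24.5]
(305, 345) 169.25491 [ 11.3 -13.9 -26.1]
(465, 345) 169.65659 [ 11.1  17.  -25.7]
(300, 400) 148.92714 [ 11.1 -12.6 -47.6]
(380, 345) 195.43918 [ 0.3  0.3 -1.7]
(250, 560) 77.05321 [  31.6  -10.4 -116.2]
(160, 500) 83.10556 [  32.8  -19.9 -108.9]
t 3.92 p [520.8 -46.8  98.5] yaw 20.1 Ft [-0.6  -0.05  0.37] M [ 0.033  0.024 -0.013] w 18.8 0.0 j6 1.0
```

```bash
python3 - <<'E'
from h import *
w=pickle.load(open('w3.pkl','rb')); T=np.array(w['T_tool_cam'],float); d=w['depth']
v,u=np.mgrid[235:300,200:345]; p=cv2.undistortPoints(np.dstack([u,v]).reshape(-1,1,2).astype(float),np.array(w['camera_matrix'],float),np.array(w['distortion'],float))[:,0]
z=d[v,u].ravel(); Q=np.c_[p*z[:,None],z]@T[:3,:3].T+T[:3,3]
m=(z>0)&(Q[:,2]<-6)&(abs(Q[:,1])<40)&(Q[:,0]<16); F=Q[m]
for s in(-1,1):
    G=F[F[:,1]*s>0]; print(s,len(G),'maxz',np.sort(G[:,2])[-8:].round(1),'x',np.percentile(G[:,0],[5,50,95]).round(1),'inner y',np.sort(abs(G[:,1]))[:5].round(1))
E
```

```text
-1 1319 maxz [-19.7 -19.7 -19.6 -19.6 -19.6 -18.7 -18.3 -18.2] x [-1.5 10.9 11.5] inner y [9.3 9.3 9.3 9.3 9.3]
1 1320 maxz [-19.6 -19.6 -19.4 -19.4 -19.4 -19.2 -19.1 -18.3] x [-1.4 10.9 11.5] inner y [11.8 11.8 11.8 11.8 11.8]
```

The depth data shows that the fingertips actually end 19 mm short of the reported TCP. They are at z≈117, above the knob, and closed on air. So I open, go 37 mm lower and grip there.

Call:
servo_tool(
  increments=[
    [0,0,0,0,-0.001,0,0.7],
    [0,0,0,0,0,0,0.7],
    [0,0,0,0,0,0,0.7],
    [0,0,0,0,0,0,0.7],
    [0,0,0,0,0,0.015,0.7],
  ],
)

```text
t: 4.55
position: [521.6, -46.2, 83.9]
eef_rot: [[0.939, 0.344, 0.003], [0.344, -0.939, -0.001], [0.002, 0.001, -1.0]]
contact_force: [0.5, 0.1, -0.7]
width: 61.0
grasp_force: 0.0
```

Call:
servo_tool(
  increments=[
    [0,0,0,0,0,0.015,0.6],
    [0,0,0,0,0,0.006,0.5],
    [0,0,0,0,0,0,0.4],
    [0,0,0,0,0,0,0.3],
    [0,0,0,0,0,0,0.2],
  ],
  force=10,
)

```text
t: 5.18
position: [520.8, -46.0, 62.7]
eef_rot: [[0.939, 0.344, 0.001], [0.344, -0.939, -0.0], [0.001, 0.0, -1.0]]
contact_force: [1.0, 0.3, -2.0]
width: 25.4
grasp_force: 10.0
```

Call:
servo_tool(
  increments=[
    [0,0,0,0,0,0,0.2],
    [0,0,0,0,0,0,0.2],
  ],
)

```text
t: 5.42
position: [520.8, -46.0, 62.7]
eef_rot: [[0.939, 0.344, 0.001], [0.344, -0.939, -0.0], [0.001, 0.0, -1.0]]
contact_force: [-0.1, -0.4, -0.2]
width: 25.8
grasp_force: 10.0
```

```bash
python3 st.py
```

```text
t 5.42 p [520.8 -46.   62.7] yaw 20.1 Ft [-0.22  0.36  0.23] M [ 0.009 -0.117  0.011] w 25.8 10.0 j6 1.0
```

Firm hold on the knob: width 25.8, side force near zero. I raise the grip and turn clockwise, about 0.17 rad first, to check the torque and slip.

Call:
servo_tool(
  increments=[
    [0,0,0,0,0,0,0.2],
    [0,0,0,0,0,0,0.2],
    [0,0,2,0,0,0,0.2],
    [0,0,4,0,0,0,0.2],
    [0,0,4,0,0,0,0.2],
  ],
  force=35,
)

```text
t: 6.05
position: [520.8, -45.9, 62.7]
eef_rot: [[0.985, 0.172, 0.001], [0.172, -0.985, -0.0], [0.001, 0.0, -1.0]]
contact_force: [0.5, 0.6, 2.0]
width: 25.4
grasp_force: 35.0
```

```bash
python3 st.py; python3 - <<'E'
from plant import imaging
import cv2
f=imaging.grab_frame('wrist'); cv2.imwrite('pics/w4.png',f['color'])
E
```

```text
t 6.05 p [520.8 -45.9  62.7] yaw 9.91 Ft [ 0.61 -0.53 -1.95] M [-0.017 -0.166  0.141] w 25.4 35.0 j6 1.18
```

Call:
servo_tool(
  increments=[
    [0,0,5,0,0,0,0.2],
    [0,0,5,0,0,0,0.2],
    [0,0,5,0,0,0,0.2],
    [0,0,4,0,0,0,0.2],
    [0,0,0,0,0,0,0.2],
  ],
)

```text
t: 6.72
position: [520.8, -45.9, 62.7]
eef_rot: [[0.988, -0.154, 0.001], [-0.154, -0.988, 0.0], [0.001, -0.0, -1.0]]
contact_force: [0.6, -0.5, 2.9]
width: 25.1
grasp_force: 35.0
```

```bash
python3 st.py; python3 - <<'E'
from h import *
from plant import imaging,bot
for n in('wrist','side'):
    f=imaging.grab_frame(n); f['s']=bot.get_state(); pickle.dump(f,open(n+'5.pkl','wb'))
    if n=='wrist': a=cv2.resize(f['color'][40:300,100:400],(600,520))
cv2.imwrite('pics/w5.png',a)
E
```

```text
t 6.72 p [520.8 -45.9  62.7] yaw -8.87 Ft [ 0.69  0.43 -2.94] M [ 0.142 -0.093 -0.054] w 25.1 35.0 j6 1.51
```

View pics/w5.png

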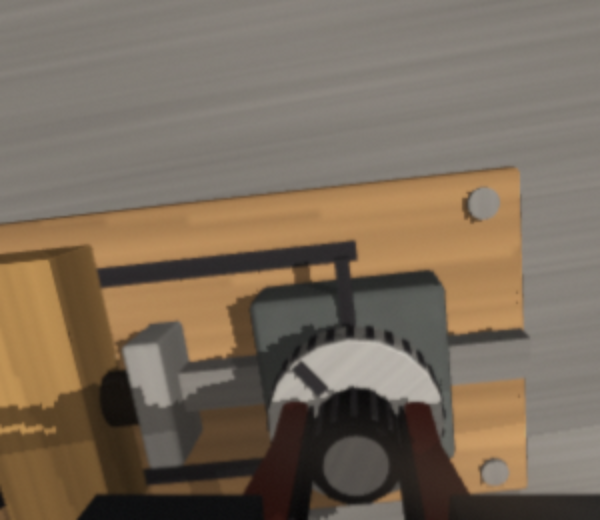

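The view shows the jaw has reached the offcut, with the nose touching at (110,398). The rib is at (310,378) and the index at (343,285), so the ring looks unmoved. Now equal 0.02 rad steps, averaging the moment after each.

```bash
cat > m.py <<'E'
from h import *
from plant import bot, imaging
S=[bot.get_state()]
for _ in range(4): imaging.grab_frame('wrist'); S.append(bot.get_state())
s=S[-1];R=s['eef_rot']; y=np.degrees(np.arctan2(R[1,0],R[0,0]))
print('t',round(s['t'],2),'turned',round(np.radians(20.1-y),3),'Mz',[round(x['moment'][2],3) for x in S],'mean',round(np.mean([x['moment'][2] for x in S]),4),'Ft',(R.T@np.mean([x['contact_force'] for x in S],0)).round(1))
E
echo ok
```

```text
ok
```

Call:
servo_tool(
  increments=[
    [0,0,1.146,0,0,0,0.2],
    [0,0,1.146,0,0,0,0.2],
    [0,0,1.146,0,0,0,0.2],
  ],
)

```text
t: 7.2
position: [520.8, -45.9, 62.7]
eef_rot: [[0.977, -0.215, 0.001], [-0.215, -0.977, 0.0], [0.001, -0.0, -1.0]]
contact_force: [1.2, 1.5, 5.0]
width: 24.9
grasp_force: 35.0
```

```bash
python3 m.py
```

```text
t 7.4 turned 0.567 Mz [np.float64(0.163), np.float64(0.078), np.float64(0.073), np.float64(0.046), np.float64(0.082)] mean 0.0885 Ft [ 0.7 -1.6 -5.4]
```

Call:
servo_tool(
  increments=[
    [0,0,1.146,0,0,0,0.2],
  ],
)

```text
t: 7.52
position: [520.8, -45.9, 62.7]
eef_rot: [[0.972, -0.234, 0.001], [-0.234, -0.972, 0.0], [0.001, -0.0, -1.0]]
contact_force: [1.0, 1.1, 4.7]
width: 25.6
grasp_force: 35.0
```

```bash
python3 m.py
```

```text
t 7.72 turned 0.587 Mz [np.float64(0.149), np.float64(0.152), np.float64(0.059), np.float64(0.086), np.float64(0.062)] mean 0.1014 Ft [ 0.8 -1.6 -5.2]
```

Call:
servo_tool(
  increments=[
    [0,0,1.146,0,0,0,0.2],
  ],
)

```text
t: 7.85
position: [520.8, -45.8, 62.7]
eef_rot: [[0.967, -0.253, 0.001], [-0.253, -0.967, 0.0], [0.001, -0.0, -1.0]]
contact_force: [0.1, 0.7, 4.7]
width: 25.3
grasp_force: 35.0
```

```bash
python3 m.py
```

```text
t 8.05 turned 0.607 Mz [np.float64(0.182), np.float64(0.107), np.float64(0.078), np.float64(0.136), np.float64(0.043)] mean 0.1092 Ft [ 0.1 -1.7 -5.1]
```

Call:
servo_tool(
  increments=[
    [0,0,1.146,0,0,0,0.2],
  ],
)

```text
t: 8.18
position: [520.8, -45.8, 62.7]
eef_rot: [[0.962, -0.273, 0.001], [-0.273, -0.962, 0.0], [0.0, -0.0, -1.0]]
contact_force: [1.7, 1.1, 4.4]
width: 25.4
grasp_force: 35.0
```

```bash
python3 m.py
```

```text
t 8.38 turned 0.627 Mz [np.float64(0.126), np.float64(0.088), np.float64(0.046), np.float64(0.081), np.float64(0.035)] mean 0.0753 Ft [ 1.1 -1.5 -5.1]
```

```bash
python3 - <<'E'
from h import *
w=pickle.load(open('wrist5.pkl','rb')); T=wrist_T(w['s'],w)
P=lambda u,v,z: at_z(w,100+(u+.5)/2-.5,40+(v+.5)/2-.5,z,T)
k=P(356,466,100); r=P(297,366,75.5); r2=P(322,392,75.5); i=P(343,262,46)
a=lambda p,c:np.degrees(np.arctan2(p[1]-c[1],p[0]-c[0]))
print(k,a(r,k),a(r2,k),a(i,k),np.linalg.norm((r-k)[:2]),np.linalg.norm((i-k)[:2]))
E
```

```text
[520.98246037 -47.18108031 100.        ] 32.697079616321055 32.90644610748222 -3.4577164961517455 26.975490867469166 47.00852803755286
```

Call:
servo_tool(
  increments=[
    [0,0,1.146,0,0,0,0.2],
  ],
)

```text
t: 8.5
position: [520.8, -45.9, 62.7]
eef_rot: [[0.956, -0.292, 0.001], [-0.292, -0.956, 0.0], [0.001, -0.0, -1.0]]
contact_force: [1.5, 1.5, 4.7]
width: 25.1
grasp_force: 35.0
```

```bash
python3 m.py
```

```text
t 8.7 turned 0.647 Mz [np.float64(0.167), np.float64(0.095), np.float64(0.073), np.float64(0.033), np.float64(0.038)] mean 0.0812 Ft [ 0.6 -1.3 -5.2]
```

Call:
servo_tool(
  increments=[
    [0,0,1.146,0,0,0,0.2],
  ],
)

```text
t: 8.82
position: [520.7, -45.8, 62.7]
eef_rot: [[0.95, -0.311, 0.001], [-0.311, -0.95, 0.0], [0.0, -0.0, -1.0]]
contact_force: [1.3, 1.6, 5.5]
width: 25.3
grasp_force: 35.0
```

```bash
python3 m.py
```

```text
t 9.03 turned 0.667 Mz [np.float64(0.09), np.float64(0.087), np.float64(0.086), np.float64(0.068), np.float64(0.019)] mean 0.07 Ft [ 0.4 -2.1 -5.5]
```

Call:
servo_tool(
  increments=[
    [0,0,1.146,0,0,0,0.2],
  ],
)

```text
t: 9.15
position: [520.8, -45.8, 62.7]
eef_rot: [[0.944, -0.33, 0.001], [-0.33, -0.944, 0.0], [0.001, -0.0, -1.0]]
contact_force: [1.4, 0.9, 4.9]
width: 25.3
grasp_force: 35.0
```

```bash
python3 m.py
```

```text
t 9.35 turned 0.687 Mz [np.float64(0.183), np.float64(0.109), np.float64(0.084), np.float64(0.027), np.float64(0.055)] mean 0.0915 Ft [ 0.6 -1.9 -4.7]
```

Call:
servo_tool(
  increments=[
    [0,0,1.146,0,0,0,0.2],
  ],
)

```text
t: 9.48
position: [520.8, -45.8, 62.7]
eef_rot: [[0.937, -0.349, 0.001], [-0.349, -0.937, 0.0], [0.001, -0.0, -1.0]]
contact_force: [1.1, 0.9, 5.0]
width: 24.9
grasp_force: 35.0
```

```bash
python3 m.py
```

```text
t 9.68 turned 0.707 Mz [np.float64(0.171), np.float64(0.145), np.float64(0.067), np.float64(0.028), np.float64(0.052)] mean 0.0926 Ft [ 0.2 -1.7 -5.2]
```

Call:
servo_tool(
  increments=[
    [0,0,1.146,0,0,0,0.2],
  ],
)

```text
t: 9.8
position: [520.8, -45.8, 62.7]
eef_rot: [[0.93, -0.368, 0.001], [-0.368, -0.93, 0.0], [0.0, -0.0, -1.0]]
contact_force: [1.3, 1.2, 5.2]
width: 25.6
grasp_force: 35.0
```

```bash
python3 m.py
```

```text
t 10.0 turned 0.727 Mz [np.float64(0.156), np.float64(0.076), np.float64(0.078), np.float64(0.086), np.float64(0.066)] mean 0.0927 Ft [ 0.4 -1.6 -4.8]
```

Call:
servo_tool(
  increments=[
    [0,0,1.146,0,0,0,0.2],
  ],
)

```text
t: 10.12
position: [520.8, -45.8, 62.7]
eef_rot: [[0.922, -0.386, 0.001], [-0.386, -0.922, 0.0], [0.0, -0.0, -1.0]]
contact_force: [1.5, 1.4, 5.2]
width: 25.4
grasp_force: 35.0
```

```bash
python3 m.py
```

```text
t 10.32 turned 0.747 Mz [np.float64(0.117), np.float64(0.109), np.float64(0.078), np.float64(0.092), np.float64(0.046)] mean 0.0881 Ft [ 0.4 -2.  -5. ]
```

Call:
servo_tool(
  increments=[
    [0,0,1.146,0,0,0,0.2],
  ],
)

```text
t: 10.45
position: [520.8, -45.8, 62.7]
eef_rot: [[0.915, -0.404, 0.001], [-0.404, -0.915, 0.0], [0.0, -0.0, -1.0]]
contact_force: [0.8, 0.7, 5.8]
width: 25.5
grasp_force: 35.0
```

```bash
python3 m.py
```

```text
t 10.65 turned 0.767 Mz [np.float64(0.148), np.float64(0.086), np.float64(0.115), np.float64(0.109), np.float64(0.108)] mean 0.1131 Ft [ 0.1 -1.2 -5.4]
```

Call:
servo_tool(
  increments=[
    [0,0,1.146,0,0,0,0.2],
  ],
)

```text
t: 10.78
position: [520.8, -45.8, 62.7]
eef_rot: [[0.906, -0.423, 0.001], [-0.423, -0.906, 0.0], [0.0, -0.0, -1.0]]
contact_force: [1.1, 1.7, 5.0]
width: 24.9
grasp_force: 35.0
```

```bash
python3 m.py
```

```text
t 10.97 turned 0.787 Mz [np.float64(0.161), np.float64(0.169), np.float64(0.068), np.float64(0.049), np.float64(0.117)] mean 0.113 Ft [ 0.8 -1.8 -5.4]
```

Call:
servo_tool(
  increments=[
    [0,0,1.146,0,0,0,0.2],
  ],
)

```text
t: 11.1
position: [520.8, -45.8, 62.7]
eef_rot: [[0.898, -0.441, 0.001], [-0.441, -0.898, 0.0], [0.0, -0.0, -1.0]]
contact_force: [1.2, 1.0, 5.4]
width: 25.2
grasp_force: 35.0
```

```bash
python3 m.py
```

```text
t 11.3 turned 0.807 Mz [np.float64(0.176), np.float64(0.123), np.float64(0.059), np.float64(0.086), np.float64(0.032)] mean 0.0952 Ft [ 0.6 -1.7 -5. ]
```

Call:
servo_tool(
  increments=[
    [0,0,1.146,0,0,0,0.2],
  ],
)

```text
t: 11.42
position: [520.8, -45.8, 62.7]
eef_rot: [[0.889, -0.458, 0.001], [-0.458, -0.889, 0.0], [0.0, -0.0, -1.0]]
contact_force: [1.5, 1.4, 4.7]
width: 25.0
grasp_force: 35.0
```

```bash
python3 m.py
```

```text
t 11.62 turned 0.827 Mz [np.float64(0.178), np.float64(0.106), np.float64(0.109), np.float64(0.043), np.float64(0.125)] mean 0.1123 Ft [ 0.3 -1.4 -5.1]
```

Call:
servo_tool(
  increments=[
    [0,0,1.146,0,0,0,0.2],
  ],
)

```text
t: 11.75
position: [520.8, -45.8, 62.7]
eef_rot: [[0.879, -0.476, 0.001], [-0.476, -0.879, 0.0], [0.0, -0.0, -1.0]]
contact_force: [2.1, 1.9, 5.1]
width: 24.9
grasp_force: 35.0
```

```bash
python3 m.py
```

```text
t 11.95 turned 0.847 Mz [np.float64(0.162), np.float64(0.117), np.float64(0.071), np.float64(0.145), np.float64(0.121)] mean 0.1234 Ft [ 0.3 -1.8 -5.3]
```

Call:
servo_tool(
  increments=[
    [0,0,1.146,0,0,0,0.2],
  ],
)

```text
t: 12.08
position: [520.8, -45.8, 62.7]
eef_rot: [[0.87, -0.494, 0.001], [-0.494, -0.87, 0.0], [0.0, -0.0, -1.0]]
contact_force: [1.0, 1.4, 5.4]
width: 25.1
grasp_force: 35.0
```

```bash
python3 m.py
```

```text
t 12.28 turned 0.867 Mz [np.float64(0.148), np.float64(0.072), np.float64(0.082), np.float64(0.087), np.float64(0.029)] mean 0.0836 Ft [ 0.4 -1.8 -5.4]
```

Call:
servo_tool(
  increments=[
    [0,0,1.146,0,0,0,0.2],
  ],
)

```text
t: 12.4
position: [520.8, -45.8, 62.7]
eef_rot: [[0.86, -0.511, 0.001], [-0.511, -0.86, 0.0], [0.0, -0.0, -1.0]]
contact_force: [0.9, 2.0, 5.0]
width: 25.5
grasp_force: 35.0
```

```bash
python3 m.py
```

```text
t 12.6 turned 0.887 Mz [np.float64(0.15), np.float64(0.095), np.float64(0.073), np.float64(0.096), np.float64(0.113)] mean 0.1053 Ft [ 0.  -1.8 -4.9]
```

Call:
servo_tool(
  increments=[
    [0,0,1.146,0,0,0,0.2],
  ],
)

```text
t: 12.72
position: [520.8, -45.8, 62.7]
eef_rot: [[0.849, -0.528, 0.001], [-0.528, -0.849, 0.0], [0.0, -0.001, -1.0]]
contact_force: [0.7, 1.5, 5.3]
width: 25.3
grasp_force: 35.0
```

```bash
python3 m.py
```

```text
t 12.93 turned 0.907 Mz [np.float64(0.123), np.float64(0.18), np.float64(0.133), np.float64(0.053), np.float64(0.081)] mean 0.1141 Ft [-0.2 -2.  -5. ]
```

Call:
servo_tool(
  increments=[
    [0,0,1.146,0,0,0,0.2],
  ],
)

```text
t: 13.05
position: [520.8, -45.8, 62.7]
eef_rot: [[0.838, -0.545, 0.001], [-0.545, -0.838, 0.0], [0.0, -0.001, -1.0]]
contact_force: [0.1, 1.6, 5.0]
width: 25.6
grasp_force: 35.0
```

```bash
python3 m.py
```

```text
t 13.25 turned 0.927 Mz [np.float64(0.115), np.float64(0.106), np.float64(0.086), np.float64(0.066), np.float64(0.098)] mean 0.0941 Ft [-0.2 -1.7 -4.9]
```

Call:
servo_tool(
  increments=[
    [0,0,1.146,0,0,0,0.2],
  ],
)

```text
t: 13.38
position: [520.8, -45.8, 62.7]
eef_rot: [[0.827, -0.562, 0.001], [-0.562, -0.827, 0.0], [0.0, -0.001, -1.0]]
contact_force: [1.6, 1.0, 5.1]
width: 25.1
grasp_force: 35.0
```

```bash
python3 m.py
```

```text
t 13.57 turned 0.947 Mz [np.float64(0.189), np.float64(0.122), np.float64(0.134), np.float64(0.066), np.float64(0.118)] mean 0.1258 Ft [ 0.3 -2.1 -5.3]
```

Call:
servo_tool(
  increments=[
    [0,0,1.146,0,0,0,0.2],
  ],
)

```text
t: 13.7
position: [520.8, -45.8, 62.7]
eef_rot: [[0.816, -0.578, 0.001], [-0.578, -0.816, 0.0], [0.0, -0.001, -1.0]]
contact_force: [1.5, 1.9, 5.6]
width: 25.3
grasp_force: 35.0
```

```bash
python3 m.py
```

```text
t 13.9 turned 0.967 Mz [np.float64(0.169), np.float64(0.128), np.float64(0.083), np.float64(0.091), np.float64(0.089)] mean 0.1121 Ft [ 0.2 -2.  -5.5]
```

Call:
servo_tool(
  increments=[
    [0,0,1.146,0,0,0,0.2],
  ],
)

```text
t: 14.02
position: [520.8, -45.8, 62.7]
eef_rot: [[0.804, -0.594, 0.001], [-0.594, -0.804, 0.0], [0.0, -0.001, -1.0]]
contact_force: [0.4, 2.5, 5.4]
width: 25.3
grasp_force: 35.0
```

```bash
python3 m.py
```

```text
t 14.22 turned 0.987 Mz [np.float64(0.176), np.float64(0.122), np.float64(0.164), np.float64(0.086), np.float64(0.11)] mean 0.1318 Ft [-0.5 -2.  -5.3]
```

Call:
servo_tool(
  increments=[
    [0,0,1.146,0,0,0,0.2],
  ],
)

```text
t: 14.35
position: [520.8, -45.8, 62.6]
eef_rot: [[0.792, -0.61, 0.001], [-0.61, -0.792, 0.0], [0.0, -0.001, -1.0]]
contact_force: [1.4, 1.7, 4.6]
width: 25.0
grasp_force: 35.0
```

```bash
python3 m.py
```

```text
t 14.55 turned 1.007 Mz [np.float64(0.229), np.float64(0.174), np.float64(0.111), np.float64(0.137), np.float64(0.134)] mean 0.1569 Ft [ 0.2 -2.3 -5.3]
```

Call:
servo_tool(
  increments=[
    [0,0,1.146,0,0,0,0.2],
  ],
)

```text
t: 14.68
position: [520.8, -45.8, 62.7]
eef_rot: [[0.78, -0.626, 0.001], [-0.626, -0.78, 0.0], [0.0, -0.001, -1.0]]
contact_force: [1.3, 1.5, 5.0]
width: 25.4
grasp_force: 35.0
```

```bash
python3 m.py
```

```text
t 14.88 turned 1.027 Mz [np.float64(0.261), np.float64(0.144), np.float64(0.148), np.float64(0.187), np.float64(0.177)] mean 0.1836 Ft [-0.2 -2.  -5. ]
```

The nip is at 7.3 N by torque: contact began at about 0.955 rad and the slope matches 1.9 N per step. I open the fingers in place, keeping them clear of the ring, and turn the wrist back.

Call:
servo_tool(
  increments=[
    [0,0,0,0,0,0,0.4],
    [0,0,0,0,0,0,0.7],
    [0,0,0,0,0,0,1],
    [0,0,0,0,0,0,1],
    [0,0,0,0,0,0,1],
  ],
  force=5,
)

```text
t: 15.5
position: [520.3, -45.9, 62.4]
eef_rot: [[0.78, -0.625, -0.0], [-0.625, -0.78, 0.0], [-0.0, 0.0, -1.0]]
contact_force: [-0.5, -0.5, -0.2]
width: 71.5
grasp_force: 0.0
```

Call:
servo_tool(
  increments=[
    [0,0,-5,0,0,0,1],
    [0,0,-10,0,0,0,1],
    [0,0,-10,0,0,0,1],
    [0,0,-10,0,0,0,1],
    [0,0,-10,0,0,0,1],
  ],
)

```text
t: 16.12
position: [520.5, -45.9, 62.5]
eef_rot: [[0.993, 0.115, -0.0], [0.115, -0.993, 0.0], [-0.0, -0.0, -1.0]]
contact_force: [-0.5, -0.4, -0.7]
width: 87.8
grasp_force: 0.0
```

Call:
servo_tool(
  increments=[
    [0,0,-10,0,0,0,1],
    [0,0,-10,0,0,0,1],
    [0,0,-6,0,0,0,1],
    [0,0,0,0,0,0,1],
    [0,0,0,0,0,0,1],
  ],
)

```text
t: 16.75
position: [520.5, -45.9, 62.5]
eef_rot: [[0.846, 0.533, 0.0], [0.533, -0.846, 0.0], [0.0, -0.0, -1.0]]
contact_force: [0.6, 0.3, -0.5]
width: 87.7
grasp_force: 0.0
```

```bash
cat > ang.py <<'E'
# polar unwrap of the ring top and the housing top, seen by the wrist camera: dark bar angles about the axis
from h import *
from plant import bot, imaging
import sys
s=bot.get_state(); w=imaging.grab_frame('wrist'); w['s']=s; pickle.dump(w,open(sys.argv[1]+'.pkl','wb'))
T=np.linalg.inv(wrist_T(s,w)); g=cv2.cvtColor(w['color'],cv2.COLOR_BGR2GRAY)
c=np.array([float(x) for x in sys.argv[2:4]])
A=np.radians(np.arange(-40,60,.5))
def prof(z,radii):
    out=[]
    for r in radii:
        p=np.c_[c[0]+r*np.cos(A),c[1]+r*np.sin(A),np.full(len(A),z)]
        q,_=cv2.projectPoints(p,cv2.Rodrigues(T[:3,:3])[0],T[:3,3],np.array(w['camera_matrix'],float),np.array(w['distortion'],float)); q=q[:,0].astype(np.float32)
        out.append(cv2.remap(g,q[:,:1].copy(),q[:,1:].copy(),cv2.INTER_LINEAR)[:,0])
    return np.array(out,float)
for n,z,R in(('rib',75.5,(18,20,22,24)),('idx',46,(38,40,42,44))):
    a=prof(z,R); m=a.mean(0); i=m.argmin(); b=np.maximum(0,np.median(m)*.75-m); b[abs(np.arange(len(m))-i)>24]=0
    print(n,'min at',np.degrees(A[i]),'centroid',round(np.degrees((A*b).sum()/b.sum()),2),'profile',m[::8].round().astype(int))
E
python3 ang.py a1 522.2 -46.9; python3 st.py
```

```text
rib min at 34.0 centroid 34.18 profile [101 102 102 102 102 103 103 104 103 103 102 102 102 102 103 103 102  84
  28  28  74 102 102 102 102]
idx min at 0.0 centroid -1.96 profile [ 86  75  71  83  96 107 120 126 125  46  40 117 120 116 101  87  48  41
  42  46  47  47  45  45  50]
t 16.8 p [520.5 -45.9  62.5] yaw 32.21 Ft [-0.46 -0.16  0.65] M [-0.037 -0.001  0.015] w 87.6 0.0 j6 0.79
```

Call:
servo_tool(
  increments=[
    [0,0,0,0,0,0.01,1],
    [0,0,0,0,0,0.01,1],
    [0,0,0,0,0,0,0.9],
    [0,0,0,0,0,0,0.75],
    [0,0,0,0,0,0,0.7],
  ],
  force=5,
)

```text
t: 17.42
position: [520.7, -45.9, 42.6]
eef_rot: [[0.845, 0.534, 0.0], [0.534, -0.845, 0.0], [0.0, 0.0, -1.0]]
contact_force: [-0.1, 0.6, 0.5]
width: 63.1
grasp_force: 0.0
```

Call:
servo_tool(
  increments=[
    [0,0,0,0,0,0,0.6],
    [0,0,0,0,0,0,0.55],
    [0,0,0,0,0,0,0.55],
    [0,0,0,0,0,0,0.55],
  ],
)

```text
t: 17.92
position: [520.8, -46.0, 42.7]
eef_rot: [[0.845, 0.534, 0.001], [0.534, -0.845, -0.0], [0.0, 0.0, -1.0]]
contact_force: [-0.2, -0.1, 2.5]
width: 56.4
grasp_force: 5.0
```

```bash
python3 st.py;python3 ang.py a2 522.2 -46.9
```

```text
t 17.93 p [520.8 -46.   42.7] yaw 32.3 Ft [-0.24 -0.07 -2.47] M [-0.174 -0.07  -0.026] w 56.4 5.0 j6 0.79
rib min at 32.5 centroid 34.28 profile [109 110 110 110 110 111 112 112 112 112 112 112 112 111 112 111 111  94
  31  31  79 110 110 112 111]
idx min at -1.0 centroid -2.23 profile [ 94  80  74  84  98 108 122 132 132  32  24 130 130 115 102  84  50  43
  46  50  52  52  50  48  54]
```

Ring gripped at 56.4 mm with 5 N. The rib is about 36° anticlockwise of the index, so I turn 33° and re-measure.

Call:
servo_tool(
  increments=[
    [0,0,4,0,0,0,0.55],
    [0,0,8,0,0,0,0.55],
    [0,0,8,0,0,0,0.55],
    [0,0,8,0,0,0,0.55],
    [0,0,5,0,0,0,0.55],
  ],
)

```text
t: 18.6
position: [520.7, -45.9, 42.7]
eef_rot: [[1.0, -0.016, 0.0], [-0.016, -1.0, 0.0], [0.0, -0.0, -1.0]]
contact_force: [-0.5, -0.3, 2.5]
width: 55.8
grasp_force: 5.0
```

Call:
servo_tool(
  increments=[
    [0,0,0,0,0,0,0.55],
  ],
)

```text
t: 18.73
position: [520.7, -45.9, 42.7]
eef_rot: [[1.0, -0.011, 0.0], [-0.011, -1.0, 0.0], [0.0, -0.0, -1.0]]
contact_force: [0.4, -0.1, 3.3]
width: 55.7
grasp_force: 5.0
```

```bash
python3 st.py;python3 ang.py a3 522.2 -46.9; python3 - <<'E'
from h import *
w=pickle.load(open('a3.pkl','rb')); cv2.imwrite('pics/a3.png',cv2.resize(w['color'][90:270,190:380],None,fx=3.3,fy=3.3,interpolation=cv2.INTER_CUBIC))
E
```

```text
t 18.73 p [520.7 -45.9  42.7] yaw -0.66 Ft [ 0.45  0.14 -3.26] M [-0.009  0.009  0.001] w 55.7 5.0 j6 1.36
rib min at 1.5000000000000002 centroid 0.41 profile [124 131 144 153 145 145 149 156 160  66  46  55 150 164 162 158 149 145
 141 130 120 112 110 105 105]
idx min at -2.5 centroid -3.09 profile [88 74 63 54 61 71 83 94 96 46 67 94 88 75 50 52 57 67 79 92 94 88 80 75
 74]
```

View pics/a3.png

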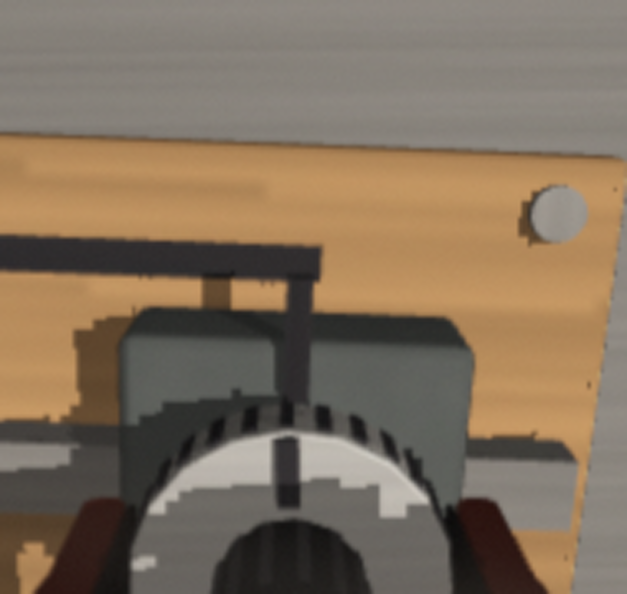

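The rib runs from (285,438) to (288,506), slightly left of the index line (302,280)–(292,400). A few more degrees clockwise are needed. I work out how many.

```bash
python3 - <<'E'
from h import *
w=pickle.load(open('a3.pkl','rb')); T=wrist_T(w['s'],w); f=3.3
P=lambda u,v,z: at_z(w,190+(u+.5)/f-.5,90+(v+.5)/f-.5,z,T)
a=lambda p,c:round(np.degrees(np.arctan2(p[1]-c[1],p[0]-c[0])),2)
r,r2=P(285.5,438,75.5),P(288,506,75.5); i,i2=P(301,284,46),P(291.5,398,46)
print('rib',r.round(1),r2.round(1),'dir',a(r,r2)); print('idx',i.round(1),i2.round(1),'dir',a(i,i2)); print('plate dir',a(P(612,157,12),P(0,133,12))+90)
# ring axis from ring rim left/right at same height (z=74) and widest: edges (131,560),(450,560)
L,R=P(131,560,74),P(450,560,74); print('rim',L.round(1),R.round(1),'mid',((L+R)/2).round(1))
# axis y from combos
for cy in (-48,-47.5,-47,-46.5,-46,-45.5):
    c=np.array([522,cy]); print(cy,'rib',a(r,c),'idx',a(i,c),'diff',round(a(r,c)-a(i,c),2))
for n in('a1','a2'):
    pass
E
for p in "522.2 -46.9" "522.2 -46.2" "522.8 -46.9"; do echo $p; for n in a1 a2 a3; do python3 - $n $p <<'E'
import sys; sys.path.insert(0,'.')
src=open('ang.py').read().split('\n')
src=[("w=pickle.load(open(sys.argv[1]+'.pkl','rb')); s=w['s']" if l.startswith('s=bot') else l) for l in src if not l.startswith('from plant')]
src='\n'.join(src).replace(",'profile',m[::8].round().astype(int)","")
exec(src)
E
done; done
```

```text
rib [548.6 -46.7  75.5] [536.7 -46.9  75.5] dir 1.25
idx [568.1 -49.6  46. ] [546.1 -47.6  46. ] dir -5.17
plate dir -2.819999999999993
rim [526.3 -20.1  74. ] [525.7 -74.4  74. ] mid [526.  -47.2  74. ]
-48 rib 2.87 idx -2.03 diff 4.9
-47.5 rib 1.8 idx -2.65 diff 4.45
-47 rib 0.72 idx -3.27 diff 3.99
-46.5 rib -0.35 idx -3.88 diff 3.53
-46 rib -1.43 idx -4.5 diff 3.07
-45.5 rib -2.51 idx -5.12 diff 2.61
522.2 -46.9
rib min at 34.0 centroid 34.18
idx min at 0.0 centroid -1.96
rib min at 32.5 centroid 34.28
idx min at -1.0 centroid -2.23
rib min at 1.5000000000000002 centroid 0.41
idx min at -2.5 centroid -3.09
522.2 -46.2
rib min at 34.0 centroid 32.6
idx min at -1.0 centroid -2.82
rib min at 34.0 centroid 32.71
idx min at -2.0 centroid -3.18
rib min at -0.5 centroid -1.45
idx min at -3.5 centroid -4.03
522.8 -46.9
rib min at 36.0 centroid 35.04
idx min at 0.0 centroid -2.08
rib min at 36.5 centroid 35.17
idx min at -0.5 centroid -2.16
rib min at 2.0 centroid 0.43
idx min at -3.0000000000000004 centroid -3.2
```

All estimates agree at about 4°. I turn it, then re-measure.

Call:
servo_tool(
  increments=[
    [0,0,2,0,0,0,0.55],
    [0,0,2,0,0,0,0.55],
    [0,0,0,0,0,0,0.55],
    [0,0,0,0,0,0,0.55],
  ],
)

```text
t: 19.27
position: [520.7, -45.9, 42.6]
eef_rot: [[0.997, -0.082, 0.0], [-0.082, -0.997, 0.0], [0.0, -0.0, -1.0]]
contact_force: [0.3, 0.5, 4.7]
width: 55.9
grasp_force: 5.0
```

```bash
python3 st.py;python3 ang.py a4 522.2 -47.1; python3 - <<'E'
from h import *
w=pickle.load(open('a4.pkl','rb')); cv2.imwrite('pics/a4.png',cv2.resize(w['color'][110:260,210:360],None,fx=4,fy=4,interpolation=cv2.INTER_CUBIC))
E
```

```text
t 19.27 p [520.7 -45.9  42.6] yaw -4.71 Ft [ 0.29 -0.52 -4.65] M [ 0.075  0.003 -0.043] w 55.9 5.0 j6 1.43
rib min at -3.0000000000000004 centroid -3.65 profile [154 158 164 178 181 181 181 179  80  50  63 166 167 180 180 174 171 164
 159 155 144 159 145 128 132]
idx min at -2.5 centroid -2.8 profile [87 73 62 53 62 70 82 92 96 45 60 94 87 68 49 54 56 66 78 90 92 88 81 75
 74]
```

View pics/a4.png

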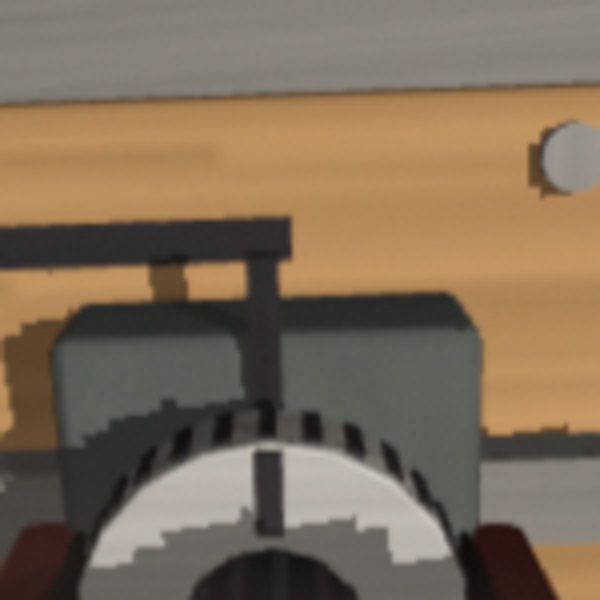

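The rib (267,452)–(270,533) now sits in line with the index (262,265)–(262,400). A last numeric check follows.

```bash
python3 - <<'E'
from h import *
w=pickle.load(open('a4.pkl','rb')); T=wrist_T(w['s'],w); f=4
P=lambda u,v,z: at_z(w,210+(u+.5)/f-.5,110+(v+.5)/f-.5,z,T)
a=lambda p,c:round(np.degrees(np.arctan2(p[1]-c[1],p[0]-c[0])),2)
r,r2=P(267.5,452,75.5),P(269.5,533,75.5); i,i2=P(263,262,46),P(263,398,46)
L,R=P(79,590,74),P(466,590,74); print('rim mid',((L+R)/2).round(1))
print(r,r2,i,i2,'rib dir',a(r,r2),'idx dir',a(i,i2),'plate',a(P(599,83,12),P(0,104,12))+90)
for cy in(-47.5,-47.2,-46.9,-46.6): c=[522,cy]; print(cy,a(r,c),a(i,c),round(a(r,c)-a(i,c),2))
E
```

```text
rim mid [527.4 -47.7  74. ]
[548.41685003 -48.76437888  75.5       ] [536.69629132 -48.06227237  75.5       ] [568.48760618 -49.63176504  46.        ] [546.86606804 -47.80769578  46.        ] rib dir -3.43 idx dir -4.82 plate -2.730000000000004
-47.5 -2.74 -2.63 -0.11
-47.2 -3.39 -2.99 -0.4
-46.9 -4.04 -3.36 -0.68
-46.6 -4.68 -3.73 -0.95
```

In line within about 0.5°. I let go and lift clear.

Call:
servo_tool(
  increments=[
    [0,0,0,0,0,0,0.75],
    [0,0,0,0,0,0,0.9],
    [0,0,0,0,0,0,1],
    [0,0,0,0,0,0,1],
    [0,0,0,0,0,-0.02,1],
  ],
)

```text
t: 19.95
position: [519.0, -45.6, 61.5]
eef_rot: [[0.997, -0.082, -0.003], [-0.082, -0.997, 0.001], [-0.003, -0.001, -1.0]]
contact_force: [-0.2, -0.9, -0.0]
width: 88.1
grasp_force: 0.0
```

Call:
servo_tool(
  increments=[
    [0,0,0,0,0,-0.04,1],
    [0,0,0,0,0,-0.04,1],
    [0,0,0,0,0,-0.02,1],
    [0,0,0,0,0,0,1],
    [0,0,0,0,0,0,1],
  ],
)

```text
t: 20.58
position: [519.7, -45.7, 161.5]
eef_rot: [[0.997, -0.082, -0.001], [-0.082, -0.997, 0.0], [-0.001, -0.0, -1.0]]
contact_force: [0.2, -0.5, 0.2]
width: 87.9
grasp_force: 0.0
```

```bash
python3 st.py;python3 ang.py a5 522.2 -47.1
```

```text
t 20.57 p [519.7 -45.7 161.5] yaw -4.7 Ft [ 0.26  0.52 -0.18] M [ 0.016  0.043 -0.015] w 87.9 0.0 j6 1.43
rib min at -3.5 centroid -3.56 profile [166 166 166 165 165 165 165 156  81  45  68 140 152 164 164 164 164 164
 164 165 166 166 166 164 164]
idx min at -2.5 centroid -2.91 profile [ 74  62  62  71  84  95 103 112 106  40  61 107 107  98  55  53  66  60
  67  78  82  79  70  66  62]
```

Still aligned after release, within 0.7°, and the gripper touches nothing. I hand in.

```bash
python3 -c "
from plant import job; print(job.close_job())"
```

```text
the job is handed in; nothing more can be done
None
```

The job is handed in: the offcut is nipped at about 7 N, estimated from the knob torque; the ring's rib is within about 1° of the index in the wrist camera, and the gripper is open and clear (about 21 s of the 72 s used).

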